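# Set the vegetable slicer's thickness slide to the clipped notch

## Robot

A 6-joint arm with a two-finger parallel gripper is mounted at the origin on a cart in front of the work surface, level with it; the furniture and walls round the work are solid. World frame = base frame: x ahead of the robot, y to its left, z up, the work surface at z = 0. Lengths are in m, angles in rad, forces in N, time in s.
With the tool pointing down it reaches from about 0.325 to 0.9 m from the base axis. Payload 6.1 kg.
Tool frame: the origin (TCP) lies midway between the tips of the shut fingers; the grasp point (between the pads) lies 19 mm behind it; z points along the fingers, y is the line along which they close (so a half turn about z gives the same grasp; the last joint's range is limited). The gripper opens to 85 mm and grips with 20 to 120 N. Pads are 22 mm wide; open, the fingers measure 114 mm over their backs; the gripper's body (76 mm by 85 mm) begins 54 mm behind the grasp point. The pads swing forward as they close: fully open they stand 13 mm farther back than shut.
Start: joints at [1.222, 0.22, 1.526, -0, 1.395, -0.126], TCP at [0.138, 0.61, 0.231] pointing down, gripper open.
Joint ranges: [-2.98, 2.98], [-0.91, 2.08], [0.09, 2.57], [-1.24, 4.39], [0.2, 2.65], [-2.68, 2.68]. Speed limits (rad/s): [2.57, 2.57, 3.01, 3.14, 3.14, 3.14].

## Interface

Orientations are given as [roll, pitch, yaw] about the fixed x, y, z axes, in that order (R = Rz(yaw) Ry(pitch) Rx(roll)).
In Python, from plant import movep, move_l, set_joints, gripper_to, hold, inverse_kinematics, observe, get_image, get_calibration, Unreachable, job_done gives the robot as it stands. Calls block until the motion is done:
- movep(position, orientation): joint-space move of the TCP to a pose.
- move_l(position, feed=0.15, rotation=None, max_force=None): straight line of the TCP; rotation=None keeps the orientation; feed is the mean speed in m/s. With max_force (N) it stops when the force on the tool has changed by that much, and returns True; else False.
- set_joints(angles): joint-space move.
- gripper_to(opening, f_grip=None): finger opening in m; f_grip is the grip in N (None keeps the last); returns when the fingers have stopped.
- hold(seconds).
- inverse_kinematics(position, orientation): joint angles nearest the present ones, or None.
- observe(): the state.
- get_image(name): name is "scene" or "top"; returns (picture, depth): 384x512x3 uint8, red, green, blue; 384x512 float32, m along the optical axis (not along the pixel's ray), 0 where there is no reading.
- get_calibration(name): a dict with "intrinsics" (3x3 intrinsics, pixels), "world_from_camera" (4x4, takes a point from camera to world coordinates). Camera axes: x right, y down, z forward; pixel columns grow to the right and rows downward; lengths in m; the calibration is good to about 2 mm. A picture is of the moment at which its call begins. get_calibration takes no time and is no camera call.
A pose or a line that the arm cannot do raises Unreachable and nothing moves.
- job_done(): hands the job in; it is judged then, once.
The state is a dict: "time_s": time; "q": joint angles; "joint_velocities": joint speeds; "joint_torque": joint torques, N m; "eef_pos": TCP position; "tcp_rot": TCP orientation; "ft_force": force on the tool from outside, world axes, zero at the start; "torque": the same for the moment, N m; "opening": finger opening in m; "grasp_force": force on a finger pad.
Only numpy, scipy, OpenCV 4.12 (cv2) and the standard library are available. Lean on these libraries where they do the work, as an engineer would, in place of code of your own. Each camera call takes 0.05 s, during which the arm holds its last target. There are 200 camera calls.

## Task

Set the slice thickness on the vegetable slicer: lift the round black knob on its slide straight up out of the notch it is parked in, carry it along the slide to the notch that the upright steel clip marks, let it drop fully home in that notch, and let go.

Things in the scene. Friction and masses are not known exactly. Their poses are not given: they have to be found in the camera images.
- slicer: Flat white vegetable slicer fixed to the worktop, 320 mm long (its y) by 200 wide (its x); origin on the worktop under its middle, x towards its back, yaw within 20 degrees of the room. The slide runs along y at x = -62 mm, between two combs (28 mm over both) of round teeth whose tops are at z = 47 mm. Notches at y = +72 (parked), +24, -24, -72 mm; teeth 26 mm wide between them.
- knob_grip (a point): Centre of the round black knob's grip, 31 mm diameter, from 55 to 92 mm above the worktop when parked; this point is on its axis, then 74 mm above the worktop. The knob cannot turn, tilt or come off: it moves only up and along the slicer's y (about 0.5 N friction). In a notch it has 5 mm play either way; let go within 10 mm of a notch's middle, it drops in by itself.
- knob (a joint): Lift of the knob, m: 0 fully home in a notch, 0.05 the upper stop. Its cross pin clears the teeth from 0.026 up. A light spring (1.3 N at the bottom, 2.5 N at the top) and about 1 N of weight draw it down, so it must be held up while it is carried.
- clip: Small upright clip of dark steel, 26 mm wide, 24 mm tall, fixed on the slicer's front rim (slicer x = -90 mm) at the same slicer y as the wanted notch: +24, -24 or -72 mm; its axes are the slicer's. Origin at the middle of its foot on the rim, 22 mm above the worktop; its top is at 46 mm. The other two places on the rim have flat white blanks.

How it is judged:
On the way:
1. the knob is raised at least 20 mm, out of its notch (value of joint knob above 0.02 m), for 0.1 s.
At the end, for the whole second after the job is handed in: The knob is down in its notch (within 5 mm of fully home), at rest, and within 12 mm, along the slide, of the steel clip (value of joint knob below 0.005 m and y of knob_grip in the frame of clip between -0.012 and 0.012 m and velocity of joint knob between -0.02 and 0.02 m/s); the robot touches nothing.
It also fails if it takes over 32 s, if anything falls off the work surface, if the arm or the gripper's body presses on something with over 40 N, if the wrist force passes 120 N, or if a joint passes its speed limit or range.

## Working session

There is one attempt and no reset: what is moved stays moved. The work goes in short steps, each a Python script; the robot and the scene stay as the last script left them, time stands still between calls to the robot, and variables do not carry over. Pictures are saved under pics/ and viewed, at most 10 in all, crops included, and the job is handed in when it is done.

```bash
mkdir -p pics; cat > h.py <<'E'
import numpy as np, cv2
from plant import *
def cloud(n):
    im,d=get_image(n); c=get_calibration(n); K=np.array(c["intrinsics"]);T=np.array(c["world_from_camera"])
    v,u=np.indices(d.shape); P=np.stack([(u-K[0,2])*d/K[0,0],(v-K[1,2])*d/K[1,1],d],-1)@T[:3,:3].T+T[:3,3]
    P[d==0]=np.nan
    return im,P,K,T
E
python3 - <<'E'
from h import *
for n in("top","scene"):
    im,P,K,T=cloud(n); cv2.imwrite(f"pics/{n}0.png",im[...,::-1]); np.savez(f"{n}0.npz",im=im,P=P,K=K,T=T)
    print(n,T.round(3).tolist(),K[0,0])
print(observe()["time_s"])
E
```

```text
top [[-0.009, -0.999, 0.043, 0.517], [-1.0, 0.009, 0.003, -0.191], [-0.003, -0.043, -0.999, 0.935], [0.0, 0.0, 0.0, 1.0]] 348.38506982042
scene [[0.745, -0.426, 0.513, 0.115], [-0.667, -0.485, 0.566, -0.664], [0.008, -0.764, -0.645, 0.656], [0.0, 0.0, 0.0, 1.0]] 493.2991875472477
0.1
```

View pics/top0.png

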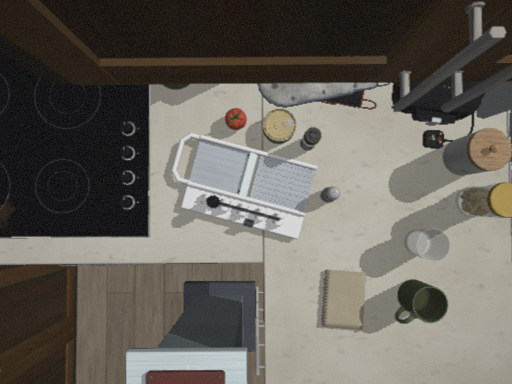

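View pics/scene0.png

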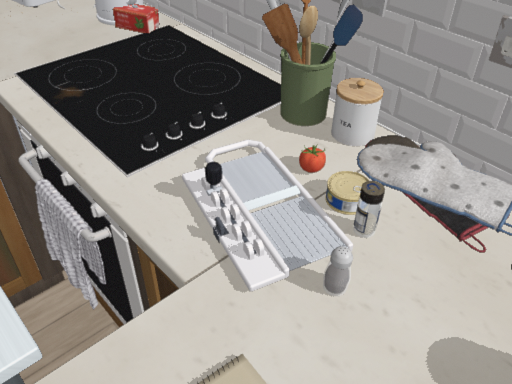

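Top view: knob at about (213,201), a dark clip at about (249,223) on the front rim, and a salt shaker near (331,194). In the scene view the knob is at (213,173) and the clip at (220,229). Next I measure them and zoom in.

```bash
python3 - <<'E'
from h import *
t=np.load("top0.npz");s=np.load("scene0.npz")
a=cv2.resize(t["im"][120:250,160:350],None,fx=4,fy=4)[:, :,::-1][:300+220]
cv2.imwrite("pics/z.png",a)
for nm,z in(("top",t),("scene",s)):
    P=z["P"];g=z["im"].max(2)
    m=(g<75)&(P[...,2]>.025)&(P[...,2]<.13)&(abs(P[...,0]-.5)<.2)&(abs(P[...,1]+.18)<.22)
    n,l,st,c=cv2.connectedComponentsWithStats(m.astype(np.uint8))
    for i in range(1,n):
        if st[i,4]>8:
            q=P[l==i]; print(nm,c[i].round(0),st[i,4],"med",np.median(q,0).round(3),"min",q.min(0).round(3),"max",q.max(0).round(3))
# white rim edges of slicer: min-area rect of points z in 15..40mm
P=t["P"];m=(P[...,2]>.012)&(P[...,2]<.035)&(abs(P[...,0]-.5)<.2)&(abs(P[...,1]+.18)<.2)
n,l,st,c=cv2.connectedComponentsWithStats(m.astype(np.uint8));i=1+st[1:,4].argmax()
print(st[i],cv2.minAreaRect((P[l==i][:,:2]).astype(np.float32)))
P=t["P"];print("overhead z",P[65,250],P[30,250],P[10,450])
E
```

```text
top [310. 140.] 82 med [ 0.688 -0.32   0.105] min [ 0.678 -0.335  0.092] max [ 0.699 -0.306  0.11 ]
top [305. 146.] 36 med [ 0.682 -0.314  0.046] min [ 0.677 -0.333  0.025] max [ 0.695 -0.305  0.062]
top [325. 196.] 71 med [ 0.552 -0.362  0.057] min [ 0.541 -0.379  0.035] max [ 0.571 -0.356  0.081]
top [213. 202.] 123 med [ 0.54  -0.085  0.091] min [ 0.528 -0.097  0.025] max [ 0.555 -0.07   0.094]
top [247. 224.] 15 med [ 0.484 -0.166  0.045] min [ 0.479 -0.176  0.041] max [ 0.487 -0.158  0.049]
scene [213. 173.] 298 med [ 0.536 -0.09   0.085] min [ 0.526 -0.099  0.057] max [ 0.553 -0.07   0.095]
scene [370. 197.] 194 med [ 0.683 -0.335  0.098] min [ 0.678 -0.346  0.086] max [ 0.7   -0.312  0.107]
scene [361. 212.] 29 med [ 0.68  -0.325  0.059] min [ 0.678 -0.336  0.055] max [ 0.683 -0.313  0.064]
scene [218. 227.] 37 med [ 0.482 -0.167  0.034] min [ 0.479 -0.178  0.025] max [ 0.486 -0.157  0.047]
[ 176  142  141   97 8515] ((0.5852756500244141, -0.1535964459180832), (0.35070183873176575, 0.20128652453422546), 74.4364242553711)
overhead z [ 0.67947342 -0.18500679  0.5536203 ] [ 0.68780719 -0.18626123  0.6129568 ] [ 0.68022275 -0.35119799  0.65559376]
```

View pics/z.png

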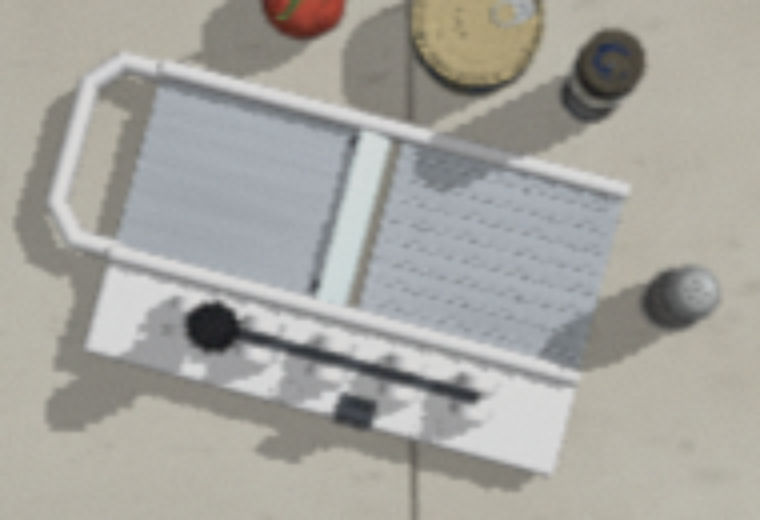

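The top view confirms it: clip about 93 mm from the knob along the slide, so it marks the notch at -24 mm (96 mm of travel). The slicer's yaw is about -15.5°. I'll go above the knob by way of a retracted waypoint, then take a close look.

```bash
python3 - <<'E'
from h import *
t=np.load("top0.npz");P=t["P"];m=(t["im"].max(2)<75)&(P[...,2]>.085)&(P[...,2]<.1)&(abs(P[...,0]-.54)<.03)&(abs(P[...,1]+.085)<.03)
q=P[m][:,:2]; print("knob top",q.mean(0),(q.min(0)+q.max(0))/2,np.ptp(q,0))
P0=cv2.minEnclosingCircle(q.astype(np.float32));print(P0)
yaw=np.radians(-15.5);o=[np.pi,0,yaw]
print("start rot",observe()["tcp_rot"])
movep([0.38,0.32,0.22],o); k=np.array(P0[0])
print(inverse_kinematics([*k,.16],o))
movep([*k,.16],o); gripper_to(.065,30)
s=observe();print(s["time_s"],s["eef_pos"],s["opening"],s["q"])
im,_=get_image("scene"); im2,_=get_image("top")
cv2.imwrite("pics/a.png",np.hstack([cv2.resize(im[60:310,100:300],(400,500)),cv2.resize(im2[120:270,150:270],(400,500))])[...,::-1])
E
```

```text
knob top [ 0.5413319  -0.08323102] [ 0.54116228 -0.08317537] [0.02678572 0.02669252]
((0.5413995385169983, -0.08271230012178421), 0.014310108497738838)
start rot [-3.13985498e+00 -2.61350211e-04  2.91871785e+00]
[-2.95614139e-01  9.90977239e-02  1.80115920e+00 -4.44089210e-16
  1.24133573e+00  1.54570822e+00]
4.2 [ 0.54152025 -0.08215141  0.16014872] 0.06493571822772887 [-2.94580512e-01  9.88027281e-02  1.80118149e+00  3.64036855e-05
  1.24133106e+00  1.54576167e+00]
```

View pics/a.png

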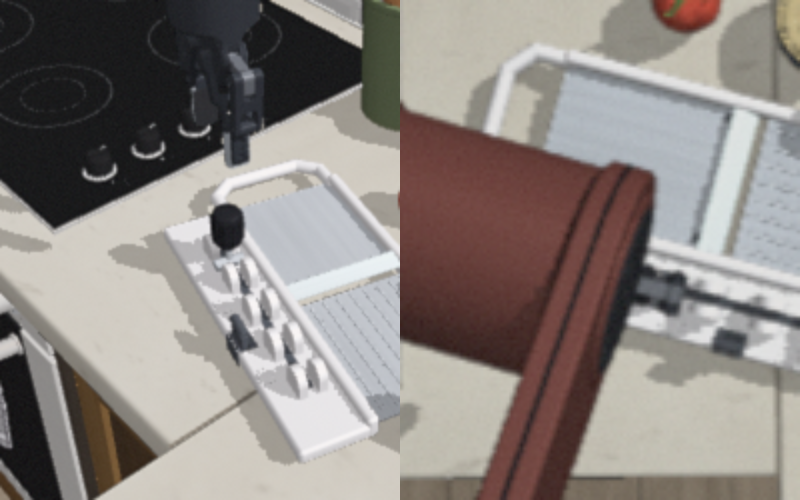

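The left crop shows the open gripper at (235,110) directly above the knob at (228,225), fingers in line with the slide. The clip at (238,335) sits beside the -24 mm notch. Now I descend, grip and lift.

```bash
python3 - <<'E'
from h import *
def st(l):
    s=observe();print(l,round(s["time_s"],2),s["eef_pos"].round(4) if hasattr(s["eef_pos"],"round") else s["eef_pos"],round(s["opening"],4),np.round(s["ft_force"],1),np.round(s["grasp_force"],1))
k=np.array([.5414,-.0829])
print(move_l([*k,.056],.08,max_force=12)); st("down")
gripper_to(.0,40); st("grip")
p=np.array(observe()["eef_pos"]);p[2]+=.036
print(move_l(p,.06,max_force=25)); st("lift")
im,_=get_image("scene")
cv2.imwrite("pics/b.png",cv2.resize(im[60:310,100:300],(400,500))[...,::-1])
E
```

```text
False
down 5.75 [ 0.5419 -0.083   0.0567] 0.065 [-0.9 -0.4  0.1] 0.0
grip 6.15 [ 0.5417 -0.083   0.0565] 0.0296 [-0.4  0.8  3.8] 39.3
False
lift 6.91 [ 0.5415 -0.0829  0.0923] 0.029 [ 0.9 -0.  -2.7] 39.7
```

View pics/b.png

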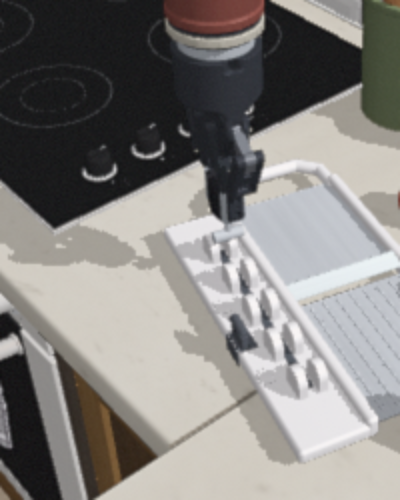

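The knob is up: a bare stem shows at (228,210), with the cross pin at (230,238) clear of the teeth, and the pull is about 3 N, as expected. Next: carry it 96 mm along the slide and lower it.

```bash
python3 - <<'E'
from h import *
def st(l):
    s=observe();print(l,round(s["time_s"],2),np.round(s["eef_pos"],4),round(s["opening"],4),np.round(s["ft_force"],1),np.round(s["grasp_force"],1))
a=np.radians(-15.5);ys=np.array([-np.sin(a),np.cos(a),0])
p=np.array(observe()["eef_pos"])-.096*ys
print(move_l(p,.06,max_force=20)); st("carried")
p=np.array(observe()["eef_pos"]);p[2]=.0575
print(move_l(p,.04,max_force=12)); st("lowered")
im,_=get_image("scene")
cv2.imwrite("pics/c.png",cv2.resize(im[60:310,100:300],(400,500))[...,::-1])
E
```

```text
False
carried 8.71 [ 0.516  -0.1753  0.0922] 0.0296 [ 0.9 -0.2 -2.7] 39.7
False
lowered 9.72 [ 0.516  -0.1753  0.0576] 0.0298 [ 0.3  0.3 -2.9] 39.8
```

View pics/c.png

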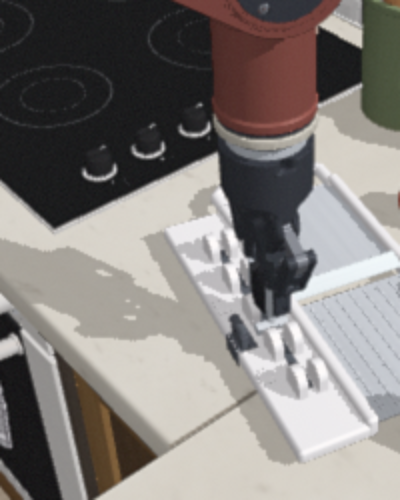

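The gripper is at the clip's notch (268,310) and lowered, with no upward reaction, so the pin isn't resting on a tooth. I'll release, rise and check.

```bash
python3 - <<'E'
from h import *
gripper_to(.065); p=np.array(observe()["eef_pos"]);p[2]=.17
print(move_l(p,.1,max_force=15)); s=observe();print(s["time_s"],s["eef_pos"],s["ft_force"])
im,P,K,T=cloud("scene")
g=im.max(2);m=(g<75)&(P[...,2]>.025)&(P[...,2]<.13)&(abs(P[...,0]-.51)<.05)&(abs(P[...,1]+.16)<.1)
n,l,stt,c=cv2.connectedComponentsWithStats(m.astype(np.uint8))
for i in range(1,n):
    if stt[i,4]>8:
        q=P[l==i]; print(c[i].round(0),stt[i,4],np.median(q,0).round(3),q.min(0).round(3),q.max(0).round(3))
cv2.imwrite("pics/d.png",cv2.resize(im[60:310,100:300],(400,500))[...,::-1])
E
```

```text
False
11.4833 [ 0.51553625 -0.17510202  0.16904563] [ 0.46030492 -0.62642659  0.3637563 ]
[235. 205.] 358 [ 0.509 -0.182  0.085] [ 0.499 -0.191  0.025] [ 0.526 -0.156  0.095]
[218. 227.] 41 [ 0.483 -0.167  0.033] [ 0.479 -0.177  0.025] [ 0.486 -0.157  0.047]
```

View pics/d.png

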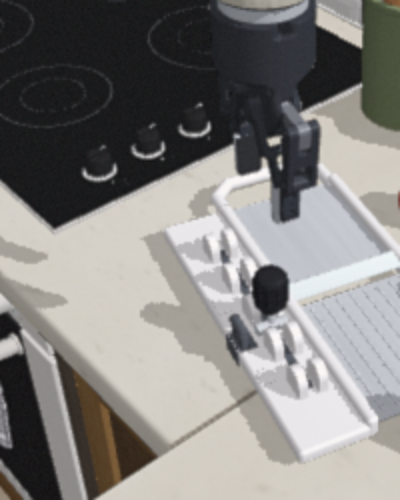

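The knob at (270,290) is down beside the clip at (238,338). Its top is at 95 mm, the same reading as when parked, and it moved 96 mm. The gripper is clear.

```bash
python3 -c "
from plant import *
hold(.3);print(job_done())"
```

```text
the job is handed in; nothing more can be done
None
```

The knob is moved 96 mm to the notch marked by the clip (-24 mm), reads fully home and is released, and the job was handed in at about 12 s; no verdict was returned.

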